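# Free the cam stop and close the carver's holding jig

## Task

On the carver's bench stands a wooden holding jig whose sliding jaw is blocked by an eccentric cam. First swing the cam's lever with the fingertips until the cam's low point faces the follower arm (the lever then stands square to the slide, pointing away from it), and only then push the slide's upright rear plate forward, fully home, so that its jaw presses the carving blank up against the fence. Just push: lift and carry nothing, do not touch the blank with the fingers, and leave the cam at its low point and the other things on the bench where they are.

Things in the scene. Friction and masses are not known exactly. Their poses are not given: they have to be found in the camera images.
- jig: Holding jig fixed to the bench: plywood board 290 x 250 mm, top at z = 20 mm, spanning its x from -155 to 135 and y from -50 to 200 mm, with two low guides (tops at z = 32 mm), a fence and a cam post. Origin on the bench under the slide's centre line; x: the way the slide is pushed forward; y: towards the cam's side; z up.
- fence_face (a point): Centre of the top edge of the fence's inner face, at jig x = 100 mm, y = 0, z = 60 mm. The fence is a fixed wooden block 25 mm thick and 90 mm wide at the far end of the jig.
- slide (a joint): Travel of the brown wooden slide along the jig's x, m: 0 drawn right back, 0.060 fully home (end stop, jaw 50 mm from the fence). Starts at 0 to 0.015; drags with about 2.5 N, has no spring and stays where it is left. Unless the cam is near its low point, the follower arm strikes the cam's rim 6 mm or more short of home.
- jaw_face (a point): Centre of the front face of the slide's jaw, at jig x = -10 mm + travel, z = 45 mm. The jaw is 20 mm thick, 60 mm wide, top at z = 71 mm.
- follower_front (a point): On the front face of the follower arm, where it meets the cam: jig x = -35 mm + travel, y = 115 mm, z = 42 mm. The arm is part of the slide, a bar 20 mm wide, z from 34 to 50 mm, reaching sideways from the slide to jig y = 150 mm and passing below the lever.
- push_face (a point): Centre of the rear face of the slide's upright rear plate (moves with the slide). The plate is 20 mm thick, 60 mm wide, from z = 21 to 81 mm; this point is at z = 55 mm, at jig x = -115 mm + travel. Push it along the jig's +x.
- cam (a joint): Turn of the cam about its vertical axis, rad, growing anticlockwise from above. 0: low point faces the follower arm, lever along the jig's +y. At a the lever points along (-sin a, cos a) in jig x, y. Starts at 0.9 to 1.9 (lever swung back towards the rear plate), so turn it clockwise; it can overrun to -0.9. Friction 0.5 N m (6 N at the peg), no spring or click: it stays where it is left.
- cam_axis (a point): Point on the cam's turning axis at lever-top height (centre of the pivot): jig x = 44.5 mm, y = 115 mm, z = 64 mm. The cam is a dark wooden disc of 80 mm diameter, z from 34 to 52 mm, its centre 22 mm off the axis: rim 18 mm from the axis at the low point, 62 mm at the high point.
- peg_top (a point): Centre of the top of the upright round wooden peg at the end of the steel lever (moves with the cam). The peg is 18 mm in diameter, from z = 60 to 100 mm, 85 mm from the cam's axis. The lever below it is a flat bar 18 mm wide, z from 52 to 60 mm, ending 8 mm beyond the peg's centre.
- blank: The carving blank, loose on the board between jaw and fence: a half-roughed wooden tulip head on a square-cornered foot 50 mm (jig x) x 70 mm (jig y) x 30 mm high, about 70 mm high over all. Origin at the centre of its underside. It starts 5 to 17 mm short of the fence; against the fence its origin is at jig x = 75 mm.
- mallet: Bystander: small mallet lying down, red and black handle, amber head 38 mm in diameter, 260 mm long. Origin under the handle, axis x towards the head.
- chisel: Bystander: gouge lying down, orange handle, steel shank, 210 mm long. Origin under its middle.
- tub: Bystander: open white plastic tub, 76 mm wide, 62 mm high. Origin under its centre.
- offcut: Bystander: wooden offcut 85 x 34 x 23 mm lying on the bench beside the jig, on the side away from the cam. Origin under its centre.
- wedge: Bystander: small wooden block 60 x 26 x 22 mm lying on the jig's board, on the cam's side, behind the follower arm. Origin under its centre.
- crown: Bystander: finished carved crown standing up, 60 mm wide, 78 mm high. Origin under its centre.
- stone: Bystander: grey sharpening stone 150 x 50 x 25 mm. Origin under its centre.
Mind the look-alikes: they are no part of the job. What is shaped like the blank but black or blue is not meant.

How it is judged:
On the way, in this order (a step that is already met when the one before it is completed fails the run):
1. the cam stands at its low point with the slide not yet pushed (value of joint cam between -0.3 and 0.3 rad and value of joint slide below 0.03 m), for 0.2 s.
2. the slide is fully home with the cam at its low point (value of joint cam between -0.3 and 0.3 rad and value of joint slide above 0.057 m), for 0.2 s.
At the end, for the whole second after the job is handed in: The slide is within 3 mm of fully home, the cam within 0.3 rad of its low point, and the blank rests upright on the board within 3 mm of the fence and within 20 mm of the slide's centre line (all of step 2 and x of blank in the frame of jig above 0.072 m and y of blank in the frame of jig between -0.02 and 0.02 m and z of blank in the frame of jig below 0.024 m and angle between blank's own z axis and vertical below 0.1 rad and linear speed of blank below 0.02 m/s); the robot touches nothing.
It fails at once if the slide is pushed more than 12 mm while the cam is still more than 0.4 rad from its low point ((value of joint cam above 0.4 rad or value of joint cam below -0.4 rad) and distance of push_face from where it was at the start of the episode above 0.012 m).
It fails at once if the blank is lifted more than 12 mm off the board (height (world z) of blank above 0.032 m).
It fails at once if the fingers touch the blank (over 1 N) (contact force between the fingers and blank above 1 N).
It fails at once if a bystander is moved by more than 25 mm (distance of any of mallet, chisel, tub, offcut, wedge, crown, stone from where it was at the start of the episode above 0.025 m).
It also fails if it takes over 45 s, if anything falls off the work surface, if the arm or the gripper's body presses on something with over 40 N, if the wrist force passes 120 N, or if a joint passes its speed limit or range.

## Robot

A 7-joint arm with a two-finger parallel gripper is mounted at the origin on the work surface. World frame = base frame: x ahead of the robot, y to its left, z up, the work surface at z = 0. Lengths are in m, angles in rad, forces in N, time in s.
With the tool pointing down it reaches from about 0.4 to 0.85 m from the base axis. Payload 10.4 kg.
Tool frame: the origin (TCP) lies midway between the tips of the shut fingers; the grasp point (between the pads) lies 19 mm behind it; z points along the fingers, x is the direction in which the jaws open and shut, and the axes are right-handed (so a half turn about z gives the same grasp; the last joint's range is limited). The gripper opens to 85 mm and grips with 20 to 120 N. Pads are 22 mm wide; open, the fingers measure 114 mm over their backs; the gripper's body (76 mm by 85 mm) begins 54 mm behind the grasp point. The pads swing forward as they close: fully open they stand 13 mm farther back than shut.
Start: joints at [1.078, 0.332, -0.065, 1.46, 0.022, 1.35, -0.088], TCP at [0.283, -0.557, 0.231] pointing down, gripper open.
Joint ranges: [-2.6, 2.6], [-0.5, 2.12], [-1.47, 1.34], [0.16, 2.42], [-1.27, 4.41], [0.06, 2.06], [-2.6, 2.6]. Speed limits (rad/s): [2.22, 2.22, 2.79, 2.79, 3.14, 3.14, 3.14].

## Interface

Orientations are given as a unit quaternion [x, y, z, w].
In Python, from workcell import monitor, eyes, ticket, models gives the robot as it stands.
- The arm moves only by the tool servo_tool, never from a script. Its argument "motion" is a list of rows, each a list of 7 numbers: the opening, from 0 (shut) to 1 (fully open), then the shift along the tool's x, y, z in m, then the turn, a rotation vector about the tool's x, y, z in degrees. In form: [[fingers, tx, ty, tz, rx, ry, rz], ...]. A call has 1 to 20 rows; each row is the pose to reach, as a shift and turn from the pose commanded when the call began, along the tool's axes at that moment; what a row does not reach only later rows make up. A row lasts 1/8 s, in which the tool goes at most 62.5 mm and 10.7 degrees, less where a joint would pass 70% of its speed; a pose out of reach is approached as far as the arm can. A call with a gripper value outside its range is refused whole. The fingers move at their own pace and stop on an object; "grip_force" is the grip in N (left out, the last holds). Time passes only in rows, so rows that repeat a pose let the fingers close. It gives the time, the measured TCP pose, the force and the opening at its end, in the units of the state.
- monitor.get_obs(): the state, without advancing time (a new reading comes with each control period).
- eyes.camera(name): name is "side" or "top" or "wrist"; returns (picture, depth): 420x560x3 uint8, blue, green, red; 420x560 float32, m along the optical axis (not along the pixel's ray), 0 where there is no reading.
- eyes.camera_info(name): a dict with "intrinsics" (3x3 intrinsics, pixels), "k1" (the pictures are not rectified: a ray, as slopes to the right and down, at radius r is drawn at 1 + k1 r^2 times it, then the intrinsics apply), "extrinsics" (4x4, takes a point from world to camera coordinates); the wrist camera has in their place "tool_from_camera" (4x4, takes a point from camera to tool coordinates, whose origin is the TCP and whose axes are the tool frame's). Camera axes: x right, y down, z forward; pixel columns grow to the right and rows downward; lengths in m; the calibration is good to about 2 mm. A picture is of the moment at which its call begins: read the wrist's pose just before it. camera_info takes no time and is no camera call.
- ticket.hand_in(): hands the job in, once; it reports no verdict.
Trained networks look in the newest picture that a camera, given by its name, has taken for a name from the list of things; names that differ only in an ending like _2 or _b are one class to them, and where a whole thing is asked for, a point or a joint stands for the part that bears it (a point fixed in the world has none). Each returns a list of dicts, best first, with "confidence" (0 to 1); they miss things now and then, are a little off and sometimes report something else, mostly with a low value. They report only what shows in the picture. A call takes as long as a camera call. They do not tell look-alikes from the thing itself.
- models.boxes_of(camera, thing): "point" ([x, y, z] in m, in the coordinates of the camera as it stood for that picture, good to about 4 mm: the middle of the surface that is visible of it).
The state is a dict: "clock": time; "joint_pos": joint angles; "joint_velocities": joint speeds; "tau": joint torques, N m; "position": TCP position; "ee_rot": TCP orientation; "ft_force": force on the tool from outside, world axes, zero at the start; "torque": the same for the moment, N m; "grip_width": opening from 0.0 (shut) to 1.0 (fully open).
Only numpy, scipy, OpenCV 4.12 (cv2) and the standard library are available. Lean on these libraries where they do the work, as an engineer would, in place of code of your own. Each camera call takes 0.05 s, during which the arm holds its last target. There are 200 camera calls.

## Working session

There is one attempt and no reset: what is moved stays moved. The work goes in short steps, Python scripts to look and compute and a tool call to move; the robot and the scene stay as the last step left them, time stands still between calls to the robot, and variables do not carry over. Pictures are saved under pics/ and viewed, about 8 in all and at most 12, crops included, and the job is handed in when it is done.

Besides the shell and the picture viewer there is one more tool, called after "Call:" as name([rows], argument=value, ...), one row to a line, values as JSON. servo_tool: Moves the arm, as the interface text tells. Its arguments: {"type":"object","properties":{"motion":{"type":"array"},"grip_force":{"type":"number"}},"required":["motion"]}

```bash
mkdir -p pics
cat > h.py <<'E'
import numpy as np,cv2
from workcell import monitor,eyes,ticket,models
from scipy.spatial.transform import Rotation as R
def towld(cam,p):
    i=eyes.camera_info(cam)
    if 'extrinsics' in i: return (np.linalg.inv(np.array(i['extrinsics']))@np.r_[p,1])[:3]
    o=monitor.get_obs(); q=(np.array(i['tool_from_camera'])@np.r_[p,1])[:3]
    return R.from_quat(o['ee_rot']).apply(q)+o['position']
def px(cam,d,u,v,z=None):
    """world point from pixel by depth image"""
    i=eyes.camera_info(cam);K=np.array(i['intrinsics'])
    k=i['k1']; x=np.array([(u-K[0,2])/K[0,0],(v-K[1,2])/K[1,1]]);r=x.copy()
    for _ in range(20): r=x/(1+k*(r@r))
    dd=np.median(d[v-1:v+2,u-1:u+2]); return towld(cam,np.r_[r*dd,dd])
E
python3 - <<'E'
from h import *
for c in('top','side'):
    im,d=eyes.camera(c);cv2.imwrite(f'pics/{c}0.png',im);np.save(f'{c}0.npy',d)
    for t in ['jig','fence_face','slide','jaw_face','follower_front','push_face','cam','cam_axis','peg_top','blank','wedge','offcut','tub','crown','stone','mallet','chisel']:
        try:
            for r in models.boxes_of(c,t)[:3]: print(c,t,round(r['confidence'],2),towld(c,r['point']).round(3))
        except Exception as e: print(t,e)
print(monitor.get_obs())
E
```

```text
top jig 0.77 [ 0.552 -0.003  0.021]
top fence_face 0.69 [0.554 0.    0.021]
top slide 0.66 [ 0.518 -0.063  0.05 ]
top jaw_face 0.58 [ 0.521 -0.06   0.052]
top follower_front 0.86 [ 0.522 -0.066  0.045]
top push_face 0.65 [ 0.522 -0.065  0.051]
top push_face 0.18 [ 0.351 -0.452  0.022]
top cam 0.78 [0.628 0.048 0.052]
top cam_axis 0.71 [0.621 0.046 0.048]
top cam_axis 0.47 [ 0.537 -0.206  0.021]
top blank 0.95 [ 0.62  -0.094  0.049]
top blank 0.82 [0.813 0.074 0.033]
top blank 0.69 [ 0.729 -0.259  0.049]
top wedge 0.69 [0.483 0.075 0.046]
top offcut 0.72 [ 0.536 -0.201  0.02 ]
top tub 0.84 [0.732 0.332 0.023]
top tub 0.47 [ 0.536 -0.203  0.02 ]
top tub 0.33 [ 0.525 -0.066  0.052]
top crown 0.71 [0.417 0.294 0.066]
top stone 0.78 [ 0.648 -0.451  0.028]
top mallet 0.83 [0.504 0.408 0.031]
top mallet 0.33 [0.623 0.046 0.053]
top chisel 0.79 [ 0.351 -0.452  0.023]
side jig 0.56 [0.547 0.029 0.017]
side jig 0.43 [ 0.525 -0.052  0.045]
side fence_face 0.66 [0.544 0.029 0.02 ]
side slide 0.87 [ 0.521 -0.059  0.047]
side slide 0.66 [ 0.643 -0.436  0.024]
side jaw_face 0.67 [0.504 0.427 0.026]
[... 817 characters left out ...]
clock': 1.8, 'joint_pos': array([ 1.0784136 ,  0.332187  , -0.06471741,  1.4600942 ,  0.021579  ,
        1.34989798, -0.08848215]), 'joint_velocities': array([-0.00015652,  0.00015518, -0.00157003, -0.00058983,  0.00064006,
       -0.0012903 , -0.00126206]), 'tau': array([ 1.80438842e-04, -6.25222635e+01,  4.90625307e-02, -3.91822815e+01,
        1.64947630e-02,  1.97229172e-03,  6.14773811e-06]), 'position': array([ 0.28297549, -0.55729645,  0.23134846]), 'ee_rot': array([ 8.52268099e-01, -5.23105232e-01,  5.69611583e-05,  7.79730186e-06]), 'ft_force': array([-0.1403366 , -0.33429248, -0.74527051]), 'torque': array([-0.01069708, -0.00319569,  0.00731523]), 'grip_width': 1.0013300322494247}
```

View pics/top0.png

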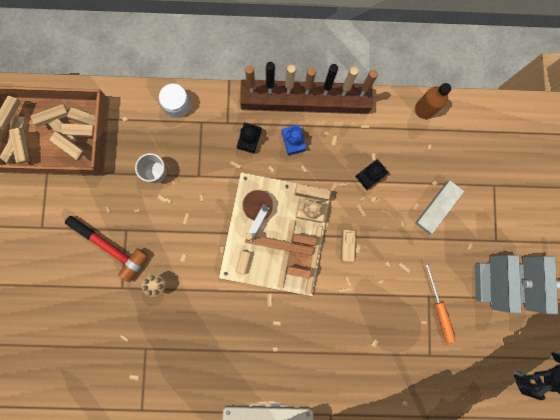

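View pics/side0.png

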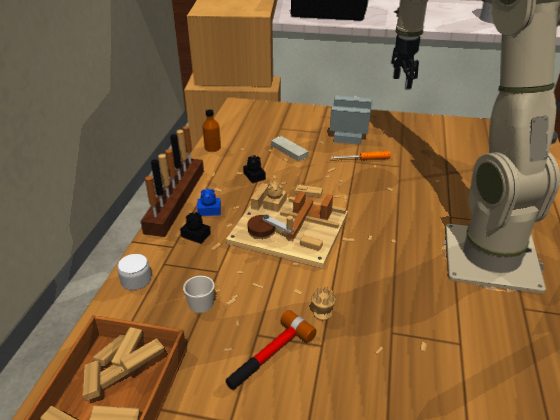

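The top view shows the jig at px (220–330, 175–295), with the slide pushed up-image, so jig x is close to world +x with a slight yaw. The fence is at (312,190), the blank at (312,208), the rear plate at (298,270), the cam at (258,205) and the peg at the lever end near (255,230). There are black and blue look-alikes of the blank at (249,138), (293,140) and (372,174). The blank meant is the wooden one between jaw and fence.

Run:
```python
from h import *
i=eyes.camera_info('top');K=np.array(i['intrinsics']);d=np.load('top0.npy')
vv,uu=np.mgrid[0:420,0:560]
x=np.stack([(uu-K[0,2])/K[0,0],(vv-K[1,2])/K[1,1]],-1);r=x.copy()
for _ in range(15): r=x/(1+i['k1']*(r**2).sum(-1,keepdims=True))
P=np.concatenate([r*d[...,None],d[...,None]],-1)
T=np.linalg.inv(np.array(i['extrinsics']));W=P@T[:3,:3].T+T[:3,3]
np.save('W.npy',W)
roi=(uu>200)&(uu<342)&(vv>160)&(vv<305)
m=roi&(W[...,2]>.012)
n,l,s,c=cv2.connectedComponentsWithStats(m.astype(np.uint8))
k=1+np.argmax(s[1:,4]);m=l==k
print('z board',np.median(W[m][:,2]))
rc=cv2.minAreaRect((W[m][:,:2]).astype(np.float32));print(rc);print(cv2.boxPoints(rc))
for lo,hi in [(.085,.115),(.068,.084)]:
    mm=m&(W[...,2]>lo)&(W[...,2]<hi);print(lo,mm.sum());
    n,l2,s2,c2=cv2.connectedComponentsWithStats(mm.astype(np.uint8))
    for j in range(1,n): print(c2[j],W[l2==j].mean(0).round(4),s2[j,4])
im=cv2.imread('pics/top0.png')[165:305,205:345];cv2.imwrite('pics/crop.png',cv2.resize(im,None,fx=4,fy=4,interpolation=cv2.INTER_CUBIC))
```

```text
z board 0.022838059716857262
((0.5645767450332642, -0.00829470157623291), (0.2502630352973938, 0.2908172011375427), 80.71226501464844)
[[ 0.40087909 -0.10831792]
 [ 0.6878838  -0.15525365]
 [ 0.7282744   0.09172852]
 [ 0.4412697   0.13866425]]
0.085 258
[312.0776699  207.84951456] [ 0.625  -0.0987  0.0908] 206
[248.         236.24390244] [0.5478 0.0605 0.0998] 41
[290. 267.] [ 0.4749 -0.0464  0.0865] 1
[287. 269.] [ 0.4698 -0.039   0.085 ] 1
[288. 271.] [ 0.4649 -0.0416  0.0856] 1
[298. 270.] [ 0.468  -0.0666  0.0856] 1
[292. 272.] [ 0.4627 -0.0517  0.0858] 1
[298.  273.5] [ 0.4594 -0.0668  0.0854] 2
[306. 272.] [ 0.4636 -0.0866  0.0863] 1
[294. 274.] [ 0.4579 -0.0567  0.0863] 1
[303. 276.] [ 0.4535 -0.0794  0.0856] 1
[307. 276.] [ 0.4538 -0.0892  0.087 ] 1
0.068 394
[310.5 200. ] [ 0.6465 -0.0952  0.0814] 2
[317. 202.] [ 0.6417 -0.1119  0.082 ] 3
[308.42857143 213.33333333] [ 0.6126 -0.091   0.0765] 42
[320. 209.] [ 0.6243 -0.1202  0.0788] 1
[320. 211.] [ 0.6189 -0.1201  0.0806] 1
[303.77514793 239.34911243] [ 0.5459 -0.0807  0.0717] 169
[249.  239.8] [0.5406 0.0587 0.0755] 5
[298.20467836 272.32748538] [ 0.4622 -0.0675  0.0809] 171
```

View pics/crop.png

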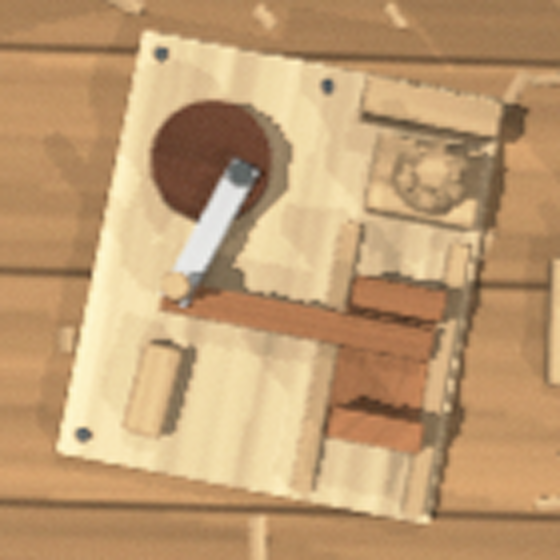

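Jig fit: 250 x 291 mm, as it should be. The peg sits 85.7 mm from the axis, giving a cam angle of about 1.27 rad and a slide travel of about 4 mm. The blank is confirmed as the light wood piece at crop px (425,180), beside the fence. Next I work out the motion rows.

```bash
cat >> h.py <<'E'
O=np.array([.5620,-.0840]);th=np.arctan2(-.0469,.2870)
ux=np.array([np.cos(th),np.sin(th)]);uy=np.array([-ux[1],ux[0]])
def J(x,y): return O+x*ux+y*uy
def peg(a): return np.array([.0445-.085*np.sin(a),.115+.085*np.cos(a)])
def tan(a): return np.array([np.cos(a),np.sin(a)])
def fing(a,off): return J(*(peg(a)-off*tan(a)))
def rows(w):
    """w: list of (x,y,z, world angle of tool -y)"""
    o=monitor.get_obs();Q=R.from_quat(o['ee_rot'])
    for x,y,z,g in w:
        s=Q.inv().apply(np.array([x,y,z])-o['position'])
        yv=-np.array([np.cos(g),np.sin(g),0]);zv=np.array([0,0,-1.]);xv=np.cross(yv,zv)
        rv=np.degrees((Q.inv()*R.from_matrix(np.c_[xv,yv,zv])).as_rotvec())
        print([0]+[float(v) for v in s.round(3)]+[float(v) for v in rv.round(1)])
E
python3 - <<'E'
from h import *
p=fing(1.27,.032);g=th+1.27
rows([(*p,.15,g),(*p,.072,g)])
E
```

```text
[0, -0.411, -0.491, 0.081, -0.0, -0.0, -36.6]
[0, -0.411, -0.491, 0.159, -0.0, -0.0, -36.6]
```

Call:
servo_tool([
  [0,-0.05,-0.06,0.0,0,0,-5],
  [0,-0.09,-0.108,0.0,0,0,-9],
  [0,-0.13,-0.156,0.0,0,0,-13],
  [0,-0.17,-0.204,0.01,0,0,-17],
  [0,-0.21,-0.252,0.02,0,0,-21],
  [0,-0.25,-0.3,0.03,0,0,-25],
  [0,-0.29,-0.348,0.04,0,0,-29],
  [0,-0.33,-0.396,0.05,0,0,-33],
  [0,-0.37,-0.444,0.06,0,0,-36.6],
  [0,-0.411,-0.491,0.07,0,0,-36.6],
  [0,-0.411,-0.491,0.081,0,0,-36.6],
  [0,-0.411,-0.491,0.081,0,0,-36.6],
  [0,-0.411,-0.491,0.081,0,0,-36.6],
  [0,-0.411,-0.491,0.081,0,0,-36.6],
], grip_force=40)

```text
clock: 3.55
position: [0.5349, 0.0299, 0.1509]
ee_rot: [0.973, -0.23, 0.001, 0.0]
ft_force: [0.1, -0.7, 0.3]
grip_width: -0.0
```

Run:
```python
from h import *
o=monitor.get_obs();print(o['clock'],o['position'],o['ft_force'],fing(1.27,.032),o['grip_width'])
im,d=eyes.camera('wrist');cv2.imwrite('pics/w1.png',im)
for t in['peg_top','cam_axis']:
    for r in models.boxes_of('wrist',t)[:2]:print(t,r['confidence'],towld('wrist',r['point']).round(3))
```

```text
3.55 [0.53487652 0.0299349  0.15094119] [ 0.05204267 -0.73670632  0.25638932] [0.53411888 0.03163086] -0.0003733476362134
peg_top 0.82 [0.623 0.052 0.054]
cam_axis 0.73 [0.626 0.051 0.056]
```

View pics/w1.png

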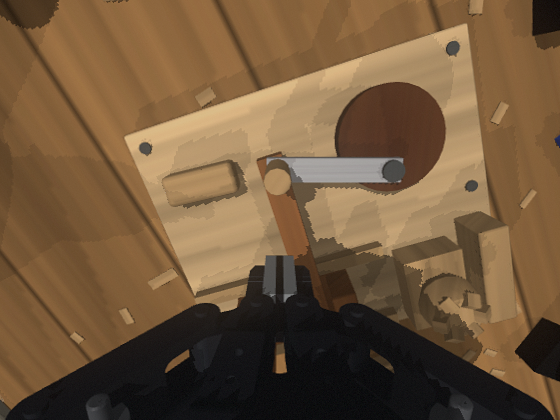

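The wrist view shows the peg at (277,181), in line with the shut fingertips at (280,260), with a clear path between them. Next come the descent and sweep rows.

Run:
```python
from h import *
w=[(*fing(1.27,.032),z,th+1.27) for z in(.11,.072)]
w+=[(*fing(a,.020),.072,th+a) for a in np.linspace(1.27,0,13)]
rows(w)
```

```text
[0, -0.001, -0.001, 0.041, 0.0, -0.0, -0.0]
[0, -0.001, -0.001, 0.079, 0.0, -0.0, -0.0]
[0, -0.001, -0.013, 0.079, 0.0, -0.0, -0.0]
[0, -0.003, -0.022, 0.079, 0.0, -0.0, 6.0]
[0, -0.003, -0.031, 0.079, -0.0, -0.0, 12.1]
[0, -0.003, -0.04, 0.079, -0.0, -0.0, 18.1]
[0, -0.002, -0.049, 0.079, -0.0, -0.0, 24.2]
[0, 0.0, -0.058, 0.079, -0.0, -0.0, 30.3]
[0, 0.004, -0.067, 0.079, -0.0, -0.0, 36.3]
[0, 0.008, -0.075, 0.079, -0.0, -0.0, 42.4]
[0, 0.013, -0.083, 0.079, -0.0, -0.0, 48.5]
[0, 0.018, -0.09, 0.079, -0.0, -0.0, 54.5]
[0, 0.025, -0.097, 0.079, -0.0, -0.0, 60.6]
[0, 0.032, -0.103, 0.079, -0.0, -0.0, 66.7]
[0, 0.039, -0.108, 0.079, -0.0, -0.0, 72.7]
```

Call:
servo_tool([
  [0,-0.001,-0.001,0.041,0,0,0],
  [0,-0.001,-0.001,0.079,0,0,0],
  [0,-0.001,-0.001,0.079,0,0,0],
  [0,-0.001,-0.013,0.079,0,0,0],
  [0,-0.003,-0.022,0.079,0,0,6],
  [0,-0.003,-0.031,0.079,0,0,12],
  [0,-0.003,-0.04,0.079,0,0,18],
  [0,-0.002,-0.049,0.079,0,0,24],
  [0,0,-0.058,0.079,0,0,30],
  [0,0.004,-0.067,0.079,0,0,36],
  [0,0.008,-0.075,0.079,0,0,42],
  [0,0.013,-0.083,0.079,0,0,48],
  [0,0.018,-0.09,0.079,0,0,54],
  [0,0.025,-0.097,0.079,0,0,60],
  [0,0.032,-0.103,0.079,0,0,66],
  [0,0.039,-0.108,0.079,0,0,72],
  [0,0.039,-0.108,0.079,0,0,72.7],
  [0,0.039,-0.108,0.079,0,0,72.7],
])

```text
clock: 5.95
position: [0.6187, 0.1118, 0.0728]
ee_rot: [-0.649, 0.761, -0.0, 0.001]
ft_force: [-0.6, 0.3, 0.1]
grip_width: -0.002
```

Run:
```python
from h import *
o=monitor.get_obs();print(o['clock'],o['position'],o['ft_force'],fing(0,.020))
im,d=eyes.camera('wrist');cv2.imwrite('pics/w2.png',im)
print(o['joint_pos'])
# next: back off 25 mm, raise, go behind rear plate, down
g=th
b=fing(0,.045);s=J(-.146,0)
rows([(*b,.072,g),(*b,.16,g),(*s,.16,g),(*s,.052,g)])
```

```text
5.95 [0.61866524 0.11177517 0.07281391] [-0.56989713  0.3156146   0.1116328 ] [0.61843437 0.10943064]
[ 0.02586073  0.49275736 -0.35790998  1.60937799  0.18977258  1.07119138
 -2.11300203]
[0, 0.002, 0.025, 0.001, -0.1, 0.1, 0.2]
[0, 0.002, 0.025, -0.087, -0.1, 0.1, 0.2]
[0, 0.201, 0.171, -0.088, -0.1, 0.1, 0.2]
[0, 0.202, 0.171, 0.02, -0.1, 0.1, 0.2]
```

View pics/w2.png

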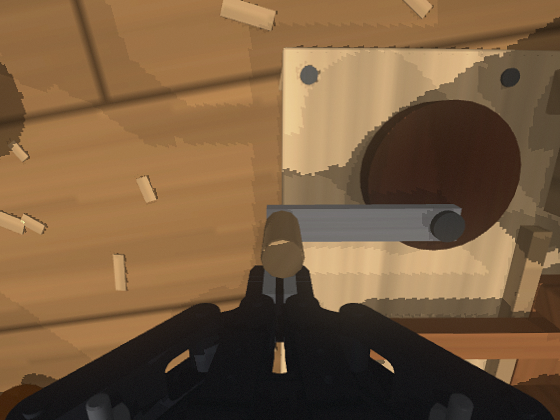

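The lever now runs parallel to the follower arm and square to the slide (lever at row 222, arm at row 335), with the peg at (283,255). The cam is at about 0 rad. I back off and go behind the rear plate.

Call:
servo_tool([
  [0,0.002,0.025,0.0,0,0,0],
  [0,0.002,0.025,-0.04,0,0,0],
  [0,0.002,0.025,-0.087,0,0,0],
  [0,0.03,0.045,-0.087,0,0,0],
  [0,0.06,0.067,-0.087,0,0,0],
  [0,0.09,0.09,-0.087,0,0,0],
  [0,0.12,0.11,-0.087,0,0,0],
  [0,0.15,0.132,-0.087,0,0,0],
  [0,0.18,0.155,-0.087,0,0,0],
  [0,0.202,0.171,-0.087,0,0,0],
  [0,0.202,0.171,-0.087,0,0,0],
  [0,0.202,0.171,-0.087,0,0,0],
  [0,0.202,0.171,-0.03,0,0,0],
])

```text
clock: 7.62
position: [0.421, -0.0609, 0.104]
ee_rot: [-0.649, 0.761, -0.003, 0.003]
ft_force: [0.3, -0.6, -1.3]
grip_width: -0.001
```

Run:
```python
from h import *
o=monitor.get_obs();print(o['clock'],o['position'],o['ft_force'],o['joint_pos'],J(-.146,0))
im,d=eyes.camera('wrist');cv2.imwrite('pics/w3.png',im)
rows([(*J(x,0),.052,th) for x in(-.146,-.126,-.066,-.062)])
```

```text
7.625 [ 0.42096535 -0.06085705  0.10404584] [ 0.30443704 -0.58806047 -1.29291076] [ 0.32348807  0.02346859 -0.28901626  2.10609698  0.0088622   1.00371066
 -1.69965287] [ 0.41791122 -0.06045379]
[0, -0.0, -0.003, 0.043, 0.2, 0.0, 0.2]
[0, -0.0, -0.023, 0.043, 0.2, 0.0, 0.2]
[0, 0.0, -0.083, 0.043, 0.2, 0.0, 0.2]
[0, 0.0, -0.087, 0.043, 0.2, 0.0, 0.2]
```

View pics/w3.png

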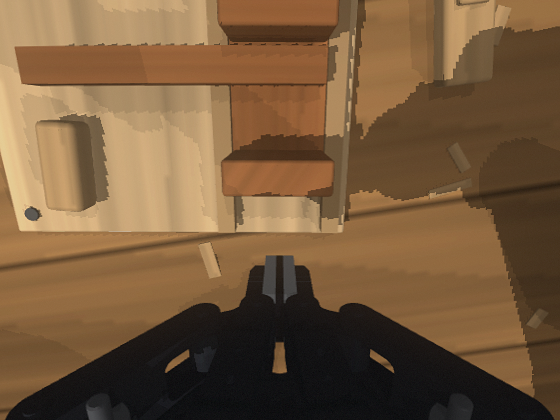

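The fingertips (280,262) are centred on the rear plate (222–333, row 180). I go down and push, with a little margin left at the end.

Call:
servo_tool([
  [0,0,0,0.03,0,0,0],
  [0,0,-0.003,0.05,0,0,0],
  [0,0,-0.003,0.05,0,0,0],
  [0,0,-0.015,0.05,0,0,0],
  [0,0,-0.023,0.05,0,0,0],
  [0,0,-0.031,0.05,0,0,0],
  [0,0,-0.038,0.05,0,0,0],
  [0,0,-0.045,0.05,0,0,0],
  [0,0,-0.052,0.05,0,0,0],
  [0,0,-0.058,0.05,0,0,0],
  [0,0,-0.064,0.05,0,0,0],
  [0,0,-0.069,0.05,0,0,0],
  [0,0,-0.073,0.05,0,0,0],
  [0,0,-0.077,0.05,0,0,0],
  [0,0,-0.08,0.05,0,0,0],
  [0,0,-0.08,0.05,0,0,0],
])

```text
clock: 9.68
position: [0.4962, -0.0742, 0.0513]
ee_rot: [-0.648, 0.761, -0.0, 0.0]
ft_force: [-0.4, 0.0, 0.3]
grip_width: 0.0
```

Call:
servo_tool([
  [0,0,-0.001,0,0,0,0],
  [0,0,-0.002,0,0,0,0],
  [0,0,-0.003,0,0,0,0],
  [0,0,-0.003,0,0,0,0],
])

```text
clock: 10.18
position: [0.4972, -0.0744, 0.0512]
ee_rot: [-0.648, 0.761, 0.001, -0.001]
ft_force: [-11.4, 0.4, 10.1]
grip_width: 0.001
```

Call:
servo_tool([
  [0,0,-0.001,0,0,0,0],
  [0,0,-0.002,0,0,0,0],
  [0,0,-0.002,0,0,0,0],
])

```text
clock: 10.55
position: [0.4972, -0.0744, 0.051]
ee_rot: [-0.648, 0.761, 0.003, -0.003]
ft_force: [-22.7, 3.8, 19.4]
grip_width: -0.004
```

Run:
```python
from h import *
print((np.array(monitor.get_obs()['position'][:2])-O)@ux, monitor.get_obs()['ft_force'])
im,d=eyes.camera('wrist');cv2.imwrite('pics/w4.png',im)
```

```text
-0.06550611889000606 [-22.73000832   3.76638534  19.43419084]
```

View pics/w4.png

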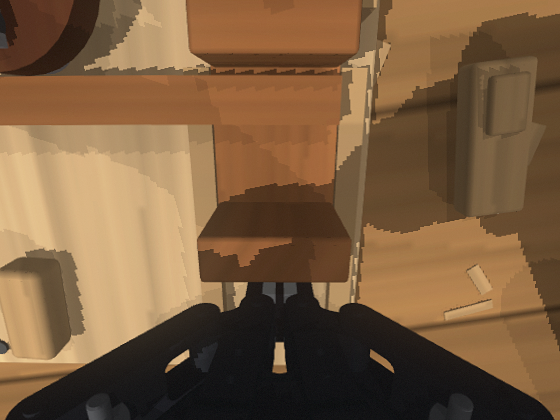

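The slide is at a hard stop: no movement while the force doubled to 23 N. The follower is close by the cam rim at about (40,70). I retreat and check from above.

Call:
servo_tool([
  [0,0,0.01,0,0,0,0],
  [0,0,0.03,0,0,0,0],
  [0,0,0.045,0,0,0,0],
  [0,0,0.045,-0.05,0,0,0],
  [0,0,0.045,-0.1,0,0,0],
  [0,0,0.045,-0.15,0,0,0],
  [0,0.05,0.045,-0.15,0,0,0],
  [0,0.1,0.045,-0.15,0,0,0],
  [0,0.15,0.045,-0.15,0,0,0],
  [0,0.2,0.045,-0.15,0,0,0],
  [0,0.2,0.045,-0.15,0,0,0],
  [0,0.2,0.045,-0.15,0,0,0],
])

```text
clock: 12.1
position: [0.4246, -0.2647, 0.2013]
ee_rot: [-0.648, 0.761, -0.0, 0.0]
ft_force: [0.3, 0.7, -0.7]
grip_width: 0.003
```

Run:
```python
from h import *
im,d=eyes.camera('top');cv2.imwrite('pics/top1.png',im)
cv2.imwrite('pics/crop1.png',cv2.resize(im[165:305,205:345],None,fx=4,fy=4,interpolation=cv2.INTER_CUBIC))
i=eyes.camera_info('top');W0=np.load('W.npy');d0=np.load('top0.npy')
C=np.linalg.inv(np.array(i['extrinsics']))[:3,3];W=C+(W0-C)*(d/d0)[...,None]
jg=np.stack([(W[...,:2]-O)@ux,(W[...,:2]-O)@uy,W[...,2]],-1)
def rep(n,x0,x1,y0,y1,z0,z1):
    m=(jg[...,0]>x0)&(jg[...,0]<x1)&(jg[...,1]>y0)&(jg[...,1]<y1)&(jg[...,2]>z0)&(jg[...,2]<z1)
    p=jg[m];print(n,len(p),p.mean(0).round(4),p.min(0).round(3),p.max(0).round(3))
rep('peg',-.05,.1,.13,.22,.09,.11)
rep('plate',-.13,0,-.04,.04,.076,.09)
rep('jaw',0,.05,-.04,.04,.066,.077)
rep('blanktop',.05,.1,-.04,.04,.085,.1)
print(monitor.get_obs()['position'],monitor.get_obs()['ft_force'])
```

```text
peg 41 [0.0433 0.1998 0.0996] [0.036 0.192 0.092] [0.052 0.207 0.105]
plate 188 [-0.0453  0.0002  0.0816] [-0.055 -0.029  0.076] [-0.035  0.03   0.087]
jaw 181 [0.0393 0.0008 0.0714] [ 0.029 -0.029  0.067] [0.05  0.03  0.076]
blanktop 200 [ 0.0746 -0.0051  0.0907] [ 0.053 -0.025  0.085] [0.097 0.015 0.098]
[ 0.42478044 -0.26415018  0.20138617] [ 0.320275    0.64062393 -0.20373415]<stdin>:5: RuntimeWarning: divide by zero encountered in divide
<stdin>:5: RuntimeWarning: invalid value encountered in divide
<stdin>:5: RuntimeWarning: invalid value encountered in multiply
```

View pics/crop1.png

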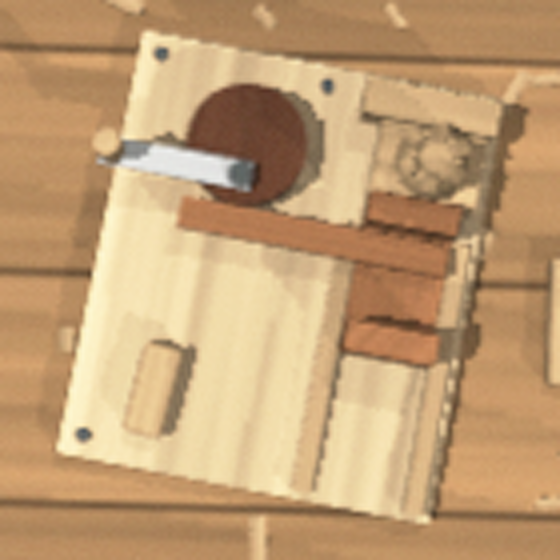

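The crop shows the lever square to the slide, the peg at (107,142), and the blank at (435,160) closed between jaw and fence. The wedge has not moved. I hand it in.

```bash
python3 -c "
from workcell import ticket;print(ticket.hand_in())"
```

```text
the job is handed in; nothing more can be done
None
```

I swung the cam's lever round to its low point with the shut fingertips, then pushed the rear plate forward to its hard stop. I backed the arm clear and handed the job in at about 12 s on the robot's clock; no verdict is reported.

Last checks, measured from the top camera after the arm had withdrawn:

| Check | Measured | Needed |
|---|---|---|
| Cam angle | about 0.01 rad | within 0.3 rad |
| Slide travel | about 60 mm | above 57 mm |
| Blank, jig x | about 74.6 mm | above 72 mm |
| Blank, jig y | about -5 mm | within 20 mm |

- **Blank:** its top is still at its starting height of about 91 mm, and it looked upright. The x and y figures come from the top of the tulip head, so they assume it stands straight over its foot.
- **Contact:** the highest force I read was about 30 N (23 N along the push, 19 N vertical), with the fingertips pressing the slide against its stop. The arm was touching nothing at the end.
- **Bystanders:** the wedge looked unmoved in the final picture. I did not measure the others again, but the tool passed well above anything in its path.
- **Disagreement:** the trained network put `peg_top` on the cam, both from the side and from the wrist. I found the peg from the depth image instead, and its distance from the axis matched the 85 mm given.

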